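# Try the sample case's cover, free its catch if need be, and hold it open

### The arm

A 6-joint arm with a two-finger parallel gripper is mounted at the origin on a cart in front of the work surface, level with it; the furniture and walls round the work are solid. World frame = base frame: x ahead of the robot, y to its left, z up, the work surface at z = 0. Lengths are in m, angles in rad, forces in N, time in s.
With the tool pointing down it reaches from about 0.275 to 0.975 m from the base axis. Payload 8.4 kg.
Tool frame: the origin (TCP) lies at the very end of the fingers, on their centre line; the grasp point (between the pads) lies 19 mm behind it (bot.grasp_offset is the distance from the TCP to the grasp point, in m); z points along the fingers, y is the line along which they close (so a half turn about z gives the same grasp; the last joint's range is limited). The gripper opens to 92 mm and grips with 3 to 60 N. Pads are 20 mm wide; open, the fingers measure 128 mm over their backs; the gripper's body (75 mm by 189 mm) begins 69 mm behind the grasp point.
Start: joints at [1.21, 0.353, 1.633, -0, 1.155, -0.002], TCP at [0.219, 0.585, 0.215] pointing down, gripper open.
Joint ranges: [-2.63, 2.63], [-0.92, 2.1], [0.06, 2.66], [-1.3, 4.44], [0, 2.69], [-3.02, 3.02]. Speed limits (rad/s): [2.22, 2.22, 2.79, 3.14, 3.14, 3.14].

### API

Orientations are given as [roll, pitch, yaw] about the fixed x, y, z axes, in that order (R = Rz(yaw) Ry(pitch) Rx(roll)).
In Python, from bench import bot gives the robot as it stands.
- The arm moves only by the tool jog_arm, never from a script. Its argument "deltas" is text: rows parted by semicolons, each of 5 numbers parted by spaces: the shift along the tool's x, y, z in m, then the turn about the tool's z in rad, then the closure in counts, from 0 (fully open) to 255 (shut). In form: tx ty tz turn grip; .... A call has 1 to 20 rows; each row shifts and turns the commanded pose from where the row before left it, along the tool's axes as they then stand; what a row does not reach is not made up. A row lasts 1/8 s, in which the tool goes at most 62.5 mm and 10.7 degrees, less where a joint would pass 70% of its speed; a pose out of reach is approached as far as the arm can. A call is refused whole if a number of a shift passes 0.0625 or a number of a turn 0.188, either way. A call with a gripper value outside its range is refused whole. The fingers move at their own pace and stop on an object; "newtons" is the grip in N (left out, the last holds). Time passes only in rows, so rows that do not move let the fingers close. It gives the time, the measured TCP pose, the force, the opening and the grip force at its end, in the units of the state.
- bot.state(): the state, without advancing time (a new reading comes with each control period).
- bot.camera(name): name is "scene" or "top" or "wrist"; returns a dict with "image" (480x640x3 uint8, red, green, blue), "z_map" (480x640 float32, m along the optical axis (not along the pixel's ray), 0 where there is no reading), "camera_matrix" (3x3 intrinsics, pixels), "camera_from_world" (4x4, takes a point from world to camera coordinates). Camera axes: x right, y up, looking along -z (the intrinsics and any distortion apply to the point x, -y, -z); pixel columns grow to the right and rows downward; lengths in m; the calibration is good to about 2 mm. A picture is of the moment at which its call begins.
- bot.sign_off(): hands the job in; it is judged then, once.
Trained networks look in the newest picture that a camera, given by its name, has taken for a name from the list of things; names that differ only in an ending like _2 or _b are one class to them, and where a whole thing is asked for, a point or a joint stands for the part that bears it (a point fixed in the world has none). Each returns a list of dicts, best first, with "confidence" (0 to 1); they miss things now and then, are a little off and sometimes report something else, mostly with a low value. They report only what shows in the picture. A call takes as long as a camera call.
- bot.recognise(camera, thing): "box" ([left, top, right, bottom] in pixels, round what is visible of it).
The state is a dict: "clock": time; "q": joint angles; "qvel": joint speeds; "joint_torque": joint torques, N m; "eef_pos": TCP position; "eef_rot": TCP orientation; "force": force on the tool from outside, world axes, zero at the start; "torque": the same for the moment, N m; "width": opening from 0.0 (shut) to 1.0 (fully open); "gripper_force": force on a finger pad.
Only numpy, scipy, OpenCV 4.12 (cv2) and the standard library are available. Lean on these libraries where they do the work, as an engineer would, in place of code of your own. Each camera call takes 0.05 s, during which the arm holds its last target. There are 200 camera calls.

### The job

Tug the cover of the grey sample case up by its black handle, before touching the orange catch, until it either comes up or stops after a few millimetres, to learn whether it is caught. If it is caught, let it down and slide the orange catch all the way back towards the front, then lift the cover by its handle to about 40 degrees open and hold it there, never letting it drop. Finish while still holding the cover open and steady, and leave the things round about where they stand.

Things in the scene. Friction and masses are not known exactly. Their poses are not given: they have to be found in the camera images.
- case: Grey open-topped metal sample case, fixed to the worktop, 180 mm (x) by 170 mm (y) by 70 mm high, walls 5 mm, with a blue cover that has a pale clear window. Origin: centre of its underside. Its z is up; its -x side is the front, where a black catch housing (74 mm in x, 56 mm in y, 60 mm high, centred 40 mm to the case's -y) is fixed; the cover's hinge is along its +x side. A shallow pan lies inside.
- cover (a joint): Angle of the cover (rad): 0 shut, grows as its front edge rises, stop at 1.3. Its hinge line is parallel to the case's y at point cover_hinge. The cover weighs 0.2 to 0.4 kg and falls shut when let go. If the hidden bolt has caught it, it still rises by about 0.035 rad (6 mm at the front) and then stops hard; if not, it lifts freely. Nothing outside shows which.
- handle (a point): Centre of the black barrel by which the cover is lifted: a cylinder 16 mm across and 24 mm long, lying along the case's y, 35 mm above the top face of the cover, on a stalk 8 mm (x) by 12 mm (y); it moves with the cover. When the cover is shut it is 112 mm above the worktop, 60 mm to the front (-x) and 40 mm to the +y of the case's centre. Gripped on its two flat ends, it can turn between the fingers as the cover swings, so the hand may stay upright.
- cover_hinge (a point): Middle of the cover's hinge line, at the far (+x) rim of the case, 70 mm above the worktop. The handle is 150 mm in front of it (-x), 40 mm to +y and 42 mm above it when the cover is shut.
- catch (a joint): Travel of the orange catch (m): 0 home (nearest the case), 0.018 fully back. It slides towards the front (the case's -x) with 2 to 5 N and stays where it is left. It pushes the hidden bolt back out of the cover; the bolt stays back when the catch has been drawn fully. At the start it is always home, whether the bolt is caught or not.
- catch_tab (a point): A point in the upright orange tab of the catch, 10 mm below its top. The tab is 12 mm (x) by 18 mm (y), and stands 40 mm over the catch housing, its top 100 mm above the worktop. It moves with the catch.
- beaker: Empty glass beaker, 72 mm across, 93 mm high, standing to the left (+y) of the case; leave it alone. Origin: centre of its underside.
- blue_jar: Jar with a blue lid, 52 mm across, 71 mm high, standing to the right (-y) of the case; leave it alone. Origin: centre of its underside.
- dropper: Brown dropper bottle with black rubber bulb, 34 mm across, 102 mm high, standing at the front left of the case; leave it alone. Origin: centre of its underside.

How it is judged:
On the way:
1. the cover is tugged up by its handle (by more than 0.01 rad) while the catch is still home (less than 3 mm drawn) (value of joint cover above 0.01 rad and value of joint catch below 0.003 m and contact force between the fingers and cover above 0.3 N and distance between the grasp point and handle below 0.04 m), for 0.1 s.
At the end, for the whole second after the job is handed in: The cover stands still (under 0.1 rad/s) 0.5 to 1.0 rad (29 to 57 degrees) open, the fingers pressing on it (over 0.5 N) within 40 mm of its handle and nothing else holding it up; the beaker, blue jar and dropper bottle stand upright within 20 mm of where they stood (value of joint cover between 0.5 and 1 rad and velocity of joint cover between -0.1 and 0.1 rad/s and contact force between the fingers and cover above 0.5 N and distance between the grasp point and handle below 0.04 m and contact force between each of beaker, blue_jar, dropper and cover below 0.1 N and distance of each of beaker, blue_jar, dropper from where it was at the start of the episode below 0.02 m and angle between each of beaker, blue_jar, dropper's own z axis and vertical below 0.2 rad); the arm keeps its last pose, push and grip.
It fails at once if the opened cover is dropped (falls faster than 1.5 rad/s while more than 0.15 rad open) (value of joint cover above 0.15 rad and velocity of joint cover below -1.5 rad/s).
It fails at once if a bystander is pushed over 20 mm from where it stood (distance of any of beaker, blue_jar, dropper from where it was at the start of the episode above 0.02 m).
It also fails if it takes over 48 s, if anything falls off the work surface, if the arm or the gripper's body presses on something with over 40 N, if the wrist force passes 120 N, or if a joint passes its speed limit or range.

## Working session

There is one attempt and no reset: what is moved stays moved. The work goes in short steps, Python scripts to look and compute and a tool call to move; the robot and the scene stay as the last step left them, time stands still between calls to the robot, and variables do not carry over. Pictures are saved under pics/ and viewed, at most 10 in all, crops included, and the job is handed in when it is done.

Besides the shell and the picture viewer there is one more tool, called after "Emit:" by a JSON object that holds its "method" and its "body". jog_arm: Moves the arm, as the interface text tells. Its arguments: {"type":"object","properties":{"deltas":{"type":"string"},"newtons":{"type":"number"}},"required":["deltas"]}

```bash
mkdir -p pics; cat > h.py <<'E'
from bench import bot
import numpy as np, cv2
def world(c,mask=None):
    z=c["z_map"];K=c["camera_matrix"];v,u=np.mgrid[:480,:640]
    p=np.stack([(u-K[0,2])*z/K[0,0],-(v-K[1,2])*z/K[1,1],-z,np.ones_like(z)],-1)
    return (p@np.linalg.inv(c["camera_from_world"]).T)[...,:3]
E
python3 - <<'E'
from h import *
s=bot.state();print(s)
ims=[]
for n in("scene","top"):
    c=bot.camera(n);np.savez(n+".npz",**c);w=world(c)
    cv2.imwrite(f"pics/{n}1.png",c["image"][...,::-1])
    for t in("case","handle","catch_tab","beaker","blue_jar","dropper"):
        for r in bot.recognise(n,t)[:1]:
            l,tp,rr,b=[int(x) for x in r["box"]];q=w[tp:b,l:rr].reshape(-1,3);q=q[q[:,2]>.02]
            print(n,t,r["box"],round(r["confidence"],2),np.percentile(q,[3,50,97],axis=0).round(3).tolist() if len(q) else 0)
E
```

```text
{'clock': 0.0, 'q': array([ 1.20960535e+00,  3.53658601e-01,  1.63411920e+00, -2.93565069e-05,
        1.15517257e+00, -2.38455216e-03]), 'qvel': array([-0.00078891,  0.00036066,  0.00155158,  0.00145239,  0.0006049 ,
        0.00020586]), 'joint_torque': array([-1.04859137e-03, -5.93828595e+01, -3.34233749e+01,  6.97127008e-02,
        2.33424007e-02, -1.14000425e-04]), 'eef_pos': array([0.219303  , 0.5847477 , 0.21386354]), 'eef_rot': array([-3.14023487e+00,  2.36034811e-05,  2.78279812e+00]), 'force': array([-0.44619056, -0.64551298, -0.01949505]), 'torque': array([-0.07591013,  0.00433263,  0.03660487]), 'gripper_force': 0.0, 'width': 1.002012796592182}
scene case [307.8, 228.5, 466.5, 406.9] 0.94 [[0.432, -0.128, 0.027], [0.568, -0.057, 0.076], [0.739, 0.1, 0.094]]
scene handle [305.6, 230.7, 463.1, 358.9] 0.67 [[0.492, -0.126, 0.028], [0.58, -0.044, 0.077], [0.737, 0.105, 0.094]]
scene catch_tab [349.2, 345.5, 377.8, 376.8] 0.88 [[0.447, -0.112, 0.058], [0.466, -0.092, 0.063], [0.499, -0.065, 0.101]]
scene beaker [289.3, 218.4, 338.5, 281.8] 0.65 [[0.545, 0.041, 0.023], [0.577,
[... 273 characters left out ...]
9]]
top case [337.2, 176.2, 441.7, 311.1] 0.88 [[0.449, -0.12, 0.058], [0.576, -0.048, 0.077], [0.677, 0.046, 0.083]]
top handle [345.7, 174.4, 443.1, 284.0] 0.8 [[0.495, -0.121, 0.062], [0.586, -0.04, 0.077], [0.678, 0.045, 0.082]]
top catch_tab [411.6, 281.2, 428.8, 301.7] 0.58 [[0.452, -0.101, 0.059], [0.47, -0.083, 0.064], [0.489, -0.071, 0.102]]
top beaker [292.5, 218.0, 332.1, 257.4] 0.79 [[0.547, 0.088, 0.024], [0.597, 0.121, 0.078], [0.614, 0.154, 0.094]]
top blue_jar [444.0, 189.3, 475.0, 221.4] 0.86 [[0.614, -0.201, 0.028], [0.635, -0.175, 0.07], [0.659, -0.156, 0.074]]
top dropper [323.4, 290.1, 342.3, 306.8] 0.66 [[0.449, 0.068, 0.056], [0.462, 0.083, 0.074], [0.476, 0.097, 0.1]]
```

```bash
python3 - <<'E'
from h import *
for n in("scene","top"):
    c=dict(np.load(n+".npz"));w=world(c);im=c["image"]
    R=(w[...,0]>.43)&(w[...,0]<.75)&(w[...,1]>-.14)&(w[...,1]<.06)
    m=R&(w[...,2]>.1)&(w[...,2]<.13)&(w[...,1]>-.05); print(n,"handle",m.sum(),np.percentile(w[m],[0,10,50,90,100],axis=0).round(3).tolist())
    hsv=cv2.cvtColor(im,cv2.COLOR_RGB2HSV);o=R&(w[...,2]>.075)&(hsv[...,0]<20)&(hsv[...,1]>130)&(w[...,1]<-.04)
    print("tab",o.sum(),np.percentile(w[o],[2,50,98],axis=0).round(3).tolist())
    t=R&(abs(w[...,2]-.077)<.004); q=w[t][:,:2].astype(np.float32); r=cv2.minAreaRect(q);print("cover",t.sum(),r)
    b=cv2.resize(im[150:430,230:530],None,fx=2,fy=2);cv2.imwrite(f"pics/{n}c.png",b[...,::-1])
E
```

```text
scene handle 249 [[0.518, -0.05, 0.1], [0.521, -0.042, 0.103], [0.528, -0.01, 0.116], [0.748, 0.004, 0.12], [0.75, 0.009, 0.122]]
tab 192 [[0.462, -0.097, 0.076], [0.465, -0.09, 0.097], [0.474, -0.08, 0.102]]
cover 10558 ((0.6032472848892212, -0.037966594099998474), (0.28895604610443115, 0.17692194879055023), 4.156840801239014)
top handle 140 [[0.521, -0.05, 0.1], [0.522, -0.04, 0.103], [0.53, -0.006, 0.118], [0.748, 0.007, 0.12], [0.75, 0.008, 0.122]]
tab 79 [[0.463, -0.095, 0.079], [0.47, -0.085, 0.099], [0.476, -0.078, 0.103]]
cover 7984 ((0.6049789190292358, -0.038239985704422), (0.28894031047821045, 0.17644979059696198), 4.050450325012207)
```

View pics/scenec.png

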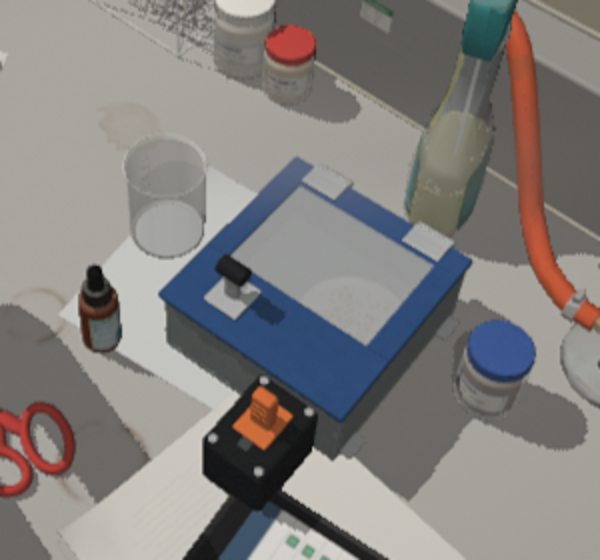

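View pics/topc.png

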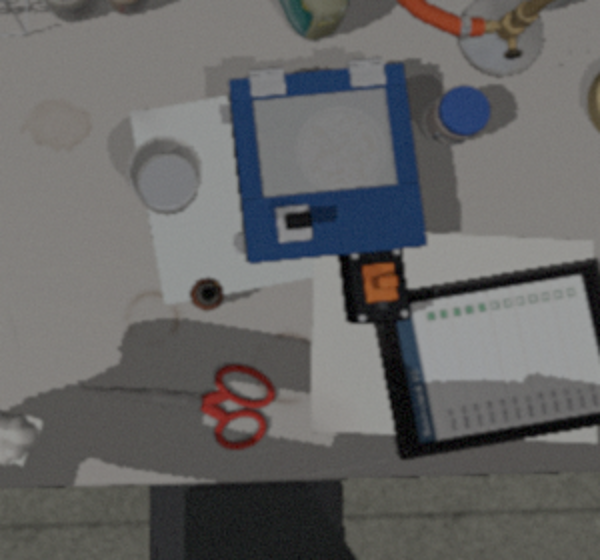

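The two views agree: the shut blue cover has its barrel at (298,220) in the top crop, and the orange tab is at (382,283). The case is turned slightly to the left. The beaker, dropper and jar are clear of the grips. Next I fit the case pose.

```bash
python3 - <<'E'
from h import *
for n in("scene","top"):
    c=dict(np.load(n+".npz"));w=world(c);im=c["image"]
    hsv=cv2.cvtColor(im,cv2.COLOR_RGB2HSV)
    R=(w[...,0]>.46)&(w[...,0]<.72)&(w[...,1]>-.15)&(w[...,1]<.07)&(abs(w[...,2]-.077)<.006)&(hsv[...,0]>100)&(hsv[...,0]<130)&(hsv[...,1]>130)
    m=cv2.morphologyEx(R.astype(np.uint8),cv2.MORPH_OPEN,np.ones((3,3)))>0
    (cx,cy),sz,a=cv2.minAreaRect(w[m][:,:2].astype(np.float32));y=np.deg2rad(a if a<45 else a-90)
    print(n,m.sum(),cx,cy,sz,"yaw",y)
    Rm=np.array([[np.cos(y),-np.sin(y)],[np.sin(y),np.cos(y)]]);C=np.array([cx,cy])
    print("pred handle",C+Rm@[-.06,.04])
    dark=(hsv[...,2]<70)&(w[...,2]>.1)&(w[...,2]<.125)&(w[...,0]<.56)&(w[...,0]>.49)&(abs(w[...,1])<.04)
    print("barrel",dark.sum(),np.percentile(w[dark],[5,50,95],axis=0).round(4).tolist())
    o=(w[...,2]>.095)&(w[...,2]<.106)&(hsv[...,0]<20)&(hsv[...,1]>130)&(w[...,1]<-.04)&(w[...,1]>-.14)&(w[...,0]>.43)&(w[...,0]<.52)
    print("tab in case",((w[o][:,:2]-C)@Rm).mean(0), w[o].mean(0))
E
```

```text
scene 4564 0.5875349044799805 -0.03985986113548279 (0.18509609997272491, 0.17515790462493896) yaw 0.07534809267469052
pred handle [ 0.52469407 -0.00448996]
barrel 173 [[0.5206, -0.0152, 0.1101], [0.5254, -0.0058, 0.1178], [0.5339, 0.0065, 0.1206]]
tab in case [-0.12319641 -0.0399336 ] [ 0.46769412 -0.08895399  0.0995308 ]
top 3800 0.5884196162223816 -0.038344092667102814 (0.18357127904891968, 0.17385531961917877) yaw 0.07238577537041133
pred handle [ 0.52568384 -0.0027882 ]
barrel 103 [[0.5224, -0.0136, 0.1133], [0.5281, -0.0029, 0.1186], [0.5355, 0.008, 0.1212]]
tab in case [-0.12181585 -0.03987573] [ 0.46980668 -0.08692543  0.09986262]
```

Emit:
{"method": "jog_arm", "body": {"deltas": "0 0 0 -0.145 0; 0 0 0 -0.144 0; 0 0 0 -0.144 0; -0.0188 -0.0435 0.0035 0 0; -0.0188 -0.0435 0.0035 0 0; -0.0188 -0.0435 0.0035 0 0; -0.0188 -0.0435 0.0035 0 0; -0.0188 -0.0435 0.0035 0 0; -0.0188 -0.0435 0.0035 0 0; -0.0188 -0.0435 0.0035 0 0; -0.0188 -0.0435 0.0035 0 0; -0.0188 -0.0435 0.0035 0 0; -0.0188 -0.0435 0.0035 0 0; -0.0188 -0.0435 0.0035 0 0; -0.0188 -0.0435 0.0035 0 0; -0.0188 -0.0435 0.0035 0 0; -0.0188 -0.0435 0.0035 0 0; 0 0 0 0 0", "newtons": 25}}

```text
clock: 2.95
eef_pos: [0.5283, -0.005, 0.1654]
eef_rot: [-3.141, 0.001, -3.071]
force: [-0.6, 0.3, -0.9]
width: 1.001
gripper_force: 0.0
```

```bash
python3 - <<'E'
from h import *
c=bot.camera("wrist");w=world(c);im=c["image"];cv2.imwrite("pics/w1.png",im[...,::-1])
hsv=cv2.cvtColor(im,cv2.COLOR_RGB2HSV)
p=bot.state();print(p["eef_pos"])
d=(w[...,2]>.1)&(w[...,2]<.125)&(w[...,0]<.57)&(w[...,0]>.49)&(abs(w[...,1])<.035)
print(d.sum(),np.percentile(w[d],[2,10,50,90,98],axis=0).round(4).tolist() if d.sum() else 0)
print(bot.recognise("wrist","handle")[:2])
E
```

```text
[ 0.52729008 -0.00360258  0.16538584]
1029 [[0.5217, -0.0149, 0.109], [0.5225, -0.013, 0.1139], [0.527, -0.0034, 0.1184], [0.5338, 0.0061, 0.1199], [0.536, 0.008, 0.1205]]
[{'box': [139.0, 201.7, 397.6, 406.3], 'confidence': 0.68}]
```

View pics/w1.png

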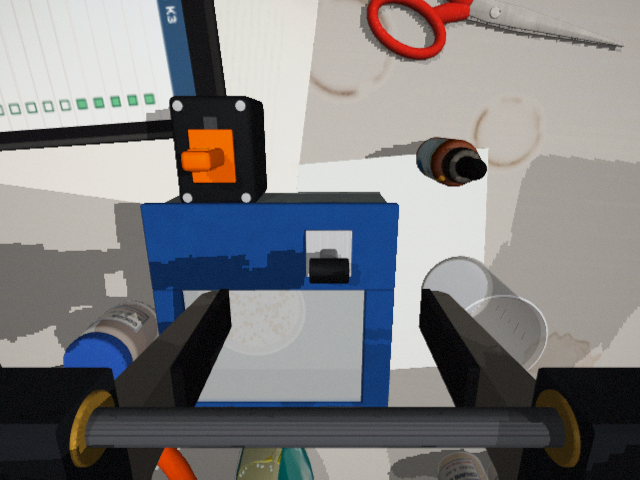

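The wrist view shows the barrel at (330,270), centred between the fingers and within 1 mm of them. Go down and grip.

Emit:
{"method": "jog_arm", "body": {"deltas": "0 0 0.018 0 0; 0 0 0.018 0 0; 0 0 0.018 0 60; 0 0 0.018 0 120; 0 0 0 0 160; 0 0 0 0 255; 0 0 0 0 255; 0 0 0 0 255; 0 0 0 0 255; 0 0 0 0 255", "newtons": 25}}

```text
clock: 4.3
eef_pos: [0.5273, -0.0026, 0.0939]
eef_rot: [3.141, 0.0, -3.068]
force: [-0.4, 1.0, 2.9]
width: 0.258
gripper_force: 25.0
```

Emit:
{"method": "jog_arm", "body": {"deltas": "-0.0003 0 -0.001 0 255; -0.0003 0 -0.001 0 255; -0.0003 0 -0.001 0 255; -0.0003 0 -0.001 0 255; 0 0 0 0 255"}}

```text
clock: 4.92
eef_pos: [0.5283, -0.0025, 0.0976]
eef_rot: [-3.142, 0.0, -3.067]
force: [1.9, 0.9, -3.8]
width: 0.256
gripper_force: 25.0
```

Emit:
{"method": "jog_arm", "body": {"deltas": "-0.0003 0 -0.001 0 255; -0.0003 0 -0.001 0 255; -0.0003 0 -0.001 0 255; 0 0 0 0 255"}}

```text
clock: 5.42
eef_pos: [0.5287, -0.0025, 0.0993]
eef_rot: [3.142, -0.001, -3.067]
force: [6.1, 0.9, -19.9]
width: 0.255
gripper_force: 25.0
```

The cover rose about 5 mm and then stopped hard at -20 N, so it is caught. I let it down, release the barrel and go above the tab.

Emit:
{"method": "jog_arm", "body": {"deltas": "0.0005 0 -0.0 0 255; 0.0004 0 0.002 0 255; 0.0006 0 0.002 0 255; 0.0006 0 0.002 0 255; 0 0 0.001 0 255; 0 0 0 0 255; 0 0 0 0 100; 0 0 0 0 100; 0 0 0 0 100; 0 0 -0.018 0 100; 0 0 -0.018 0 100; 0 0 -0.018 0 100; 0.0214 -0.0268 0 0 100; 0.0214 -0.0268 0 0 100; 0.0213 -0.0269 0 0 100; 0 0 0 0 100"}}

```text
clock: 7.42
eef_pos: [0.4679, -0.0888, 0.1475]
eef_rot: [-3.142, -0.001, -3.07]
force: [0.0, -0.6, 0.6]
width: 0.609
gripper_force: 0.0
```

```bash
python3 - <<'E'
from h import *
c=bot.camera("wrist");w=world(c);im=c["image"];cv2.imwrite("pics/w2.png",im[...,::-1])
hsv=cv2.cvtColor(im,cv2.COLOR_RGB2HSV)
print(bot.state()["eef_pos"],bot.state()["width"])
o=(w[...,2]>.07)&(w[...,2]<.11)&(hsv[...,0]<20)&(hsv[...,1]>130)&(w[...,1]<-.04)&(w[...,1]>-.14)&(w[...,0]>.43)&(w[...,0]<.52)
t=o&(w[...,2]>.096)
print(o.sum(),t.sum(),np.percentile(w[t],[2,50,98],axis=0).round(4).tolist())
E
```

```text
[ 0.46890369 -0.08811519  0.14769132] 0.6114745445726563
893 540 [[0.4646, -0.0962, 0.0966], [0.4693, -0.0878, 0.0999], [0.4755, -0.0791, 0.1013]]
```

View pics/w2.png

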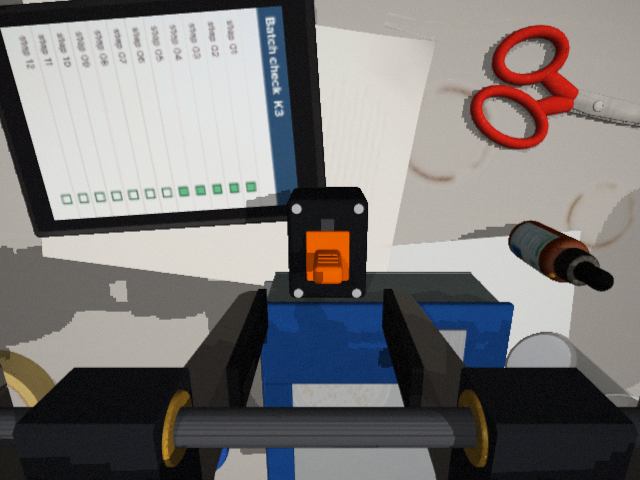

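The tab shows at (328,265), centred between the fingers. Go down, grip it and draw it forward.

Emit:
{"method": "jog_arm", "body": {"deltas": "0 0 0.018 0 100; 0 0 0.018 0 100; 0 0 0.018 0 100; 0 0 0.018 0 100; 0 0 0.001 0 100; 0 0 0 0 255; 0 0 0 0 255; 0 0 0 0 255; 0 0 0 0 255", "newtons": 25}}

```text
clock: 8.6
eef_pos: [0.4693, -0.0874, 0.0749]
eef_rot: [3.141, 0.001, -3.068]
force: [-0.2, 19.4, 6.9]
width: 0.197
gripper_force: 9.9
```

Emit:
{"method": "jog_arm", "body": {"deltas": "0.003 0 0 0 255; 0.003 0 0 0 255; 0.003 0 0 0 255; 0.003 0 0 0 255; 0.003 0 0 0 255; 0.003 0 0 0 255; 0.001 0 0 0 255; 0.001 0 0 0 255; 0 0 0 0 255"}}

```text
clock: 9.72
eef_pos: [0.4512, -0.0885, 0.075]
eef_rot: [3.141, 0.004, -3.069]
force: [6.8, 7.6, -4.1]
width: 0.19
gripper_force: 25.0
```

Emit:
{"method": "jog_arm", "body": {"deltas": "0.001 0 0 0 255; 0.001 0 0 0 255; 0 0 0 0 255; 0 0 0 0 255"}}

```text
clock: 10.22
eef_pos: [0.451, -0.0885, 0.0751]
eef_rot: [3.141, 0.007, -3.069]
force: [14.1, 9.0, -12.5]
width: 0.193
gripper_force: 25.0
```

The tab hit its hard end stop after 18 mm. I release it and return to the handle.

Emit:
{"method": "jog_arm", "body": {"deltas": "-0.002 0 0 0 255; 0 0 0 0 100; 0 0 0 0 100; 0 0 0 0 100; 0 0 -0.018 0 100; 0 0 -0.018 0 100; 0 0 -0.018 0 100; 0 0 -0.019 0 100; -0.021 0.0201 0 0 100; -0.021 0.0201 0 0 100; -0.021 0.0201 0 0 100; -0.0211 0.0202 0 0 100; 0 0 0 0 100"}}

```text
clock: 11.85
eef_pos: [0.5279, -0.0017, 0.1475]
eef_rot: [-3.142, 0.0, -3.066]
force: [-0.1, 0.4, -0.7]
width: 0.609
gripper_force: 0.0
```

```bash
python3 - <<'E'
from h import *
c=bot.camera("wrist");w=world(c);im=c["image"]
cv2.imwrite("pics/w3.png",im[...,::-1])
hsv=cv2.cvtColor(im,cv2.COLOR_RGB2HSV);print(bot.state()["eef_pos"])
for n in ("tab","hdl"):
    if n=="tab": t=(w[...,2]>.096)&(w[...,2]<.11)&(hsv[...,0]<20)&(hsv[...,1]>130)&(w[...,1]<-.04)&(w[...,1]>-.14)&(w[...,0]>.4)&(w[...,0]<.52)
    else: t=(w[...,2]>.1)&(w[...,2]<.125)&(w[...,0]<.57)&(w[...,0]>.49)&(abs(w[...,1])<.025)
    print(n,t.sum(),np.percentile(w[t],[2,50,98],axis=0).round(4).tolist() if t.any() else 0)
E
```

```text
[ 0.52680303 -0.00245376  0.14730904]
tab 745 [[0.4472, -0.0966, 0.0969], [0.4527, -0.088, 0.1001], [0.4585, -0.0801, 0.1016]]
hdl 1192 [[0.5215, -0.0148, 0.1118], [0.527, -0.0034, 0.1184], [0.5365, 0.008, 0.1205]]
```

View pics/w3.png

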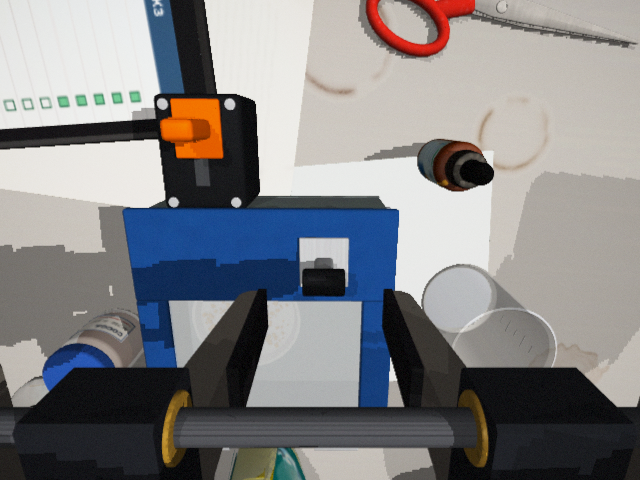

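The orange catch is at the front end of its slot (195,128), and the barrel is still at (323,282). Go down and grip it again.

Emit:
{"method": "jog_arm", "body": {"deltas": "-0.001 -0.001 0.018 0 100; 0 0 0.018 0 100; 0 0 0.018 0 100; 0 0 0 0 255; 0 0 0 0 255; 0 0 0 0 255; 0 0 0 0 255", "newtons": 30}}

```text
clock: 12.78
eef_pos: [0.5284, -0.0026, 0.0943]
eef_rot: [3.14, 0.001, -3.068]
force: [-0.3, 7.9, 1.8]
width: 0.257
gripper_force: 30.0
```

Emit:
{"method": "jog_arm", "body": {"deltas": "-0.0006 0 -0.002 0 255; -0.0006 0 -0.002 0 255; -0.0006 0 -0.002 0 255; -0.0007 0 -0.002 0 255; -0.0007 0 -0.002 0 255; 0 0 0 0 255"}}

```text
clock: 13.52
eef_pos: [0.5313, -0.0023, 0.1038]
eef_rot: [3.14, 0.0, -3.068]
force: [1.0, 5.9, -4.3]
width: 0.256
gripper_force: 30.0
```

It lifts freely now. I follow the hinge arc in two parts.

Emit:
{"method": "jog_arm", "body": {"deltas": "-0.0028 0 -0.0072 0 255; -0.0031 0 -0.0072 0 255; -0.0035 0 -0.0069 0 255; -0.0038 0 -0.0068 0 255; -0.0042 0 -0.0066 0 255; -0.0044 0 -0.0064 0 255; 0 0 0 0 255"}}

```text
clock: 14.4
eef_pos: [0.5529, -0.0008, 0.1451]
eef_rot: [3.14, -0.0, -3.067]
force: [-0.1, 5.3, -3.5]
width: 0.257
gripper_force: 30.0
```

Emit:
{"method": "jog_arm", "body": {"deltas": "-0.0048 0 -0.0061 0 255; -0.0051 0 -0.0059 0 255; -0.0054 0 -0.0057 0 255; -0.0057 0 -0.0053 0 255; -0.0059 0 -0.0051 0 255; -0.0061 0 -0.0047 0 255; -0.0064 0 -0.0045 0 255; 0 0 0 0 255; 0 0 0 0 255; 0 0 0 0 255"}}

```text
clock: 15.65
eef_pos: [0.5916, 0.002, 0.1821]
eef_rot: [3.14, -0.002, -3.067]
force: [-1.6, 5.5, -0.8]
width: 0.257
gripper_force: 30.0
```

```bash
python3 - <<'E'
from h import *
print(bot.state())
c=bot.camera("scene");w=world(c)
cv2.imwrite("pics/s2.png",cv2.resize(c["image"][130:430,230:530],None,fx=2,fy=2)[...,::-1])
for t in("beaker","blue_jar","dropper"):
    for r in bot.recognise("scene",t)[:1]: print(t,r["box"])
E
```

```text
{'clock': 15.65, 'q': array([ 1.33629050e-04,  3.35269599e-01,  1.73723749e+00,  1.39142477e-03,
        1.07071568e+00, -1.64549109e+00]), 'qvel': array([-1.75073206e-03, -8.11934710e-04,  6.63493089e-06, -3.80614537e-04,
       -1.14310939e-03,  1.92051997e-03]), 'joint_torque': array([-2.85122260e+00, -5.73055065e+01, -3.35910130e+01, -1.46062374e+00,
       -7.88492002e-01, -1.21220227e-02]), 'eef_pos': array([0.59158125, 0.00201789, 0.18205954]), 'eef_rot': array([ 3.14025443e+00, -1.53493659e-03, -3.06743142e+00]), 'force': array([-1.58876297,  5.52010448, -0.7986803 ]), 'torque': array([0.85415454, 0.4758108 , 0.02737485]), 'gripper_force': 29.999755024909973, 'width': 0.2571062422814303}
beaker [289.1, 219.8, 335.6, 280.2]
blue_jar [460.2, 311.6, 497.3, 358.9]
dropper [269.7, 281.0, 289.4, 326.6]
```

View pics/s2.png

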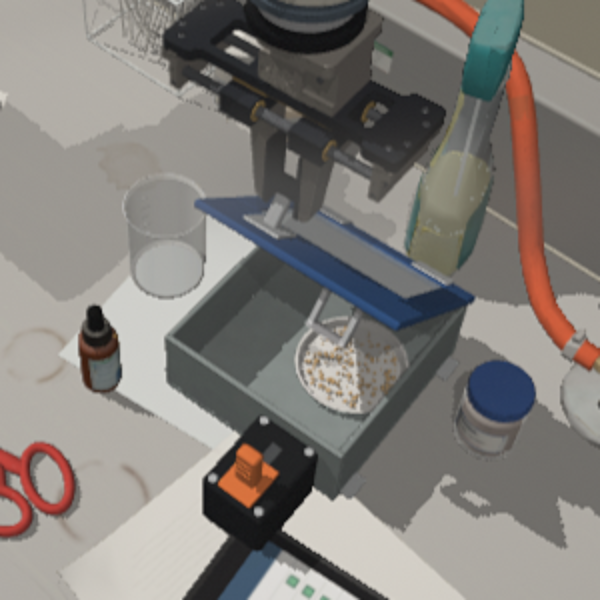

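The cover stands about 40° open, with its barrel between the fingers at (285,210). The catch is drawn, and the beaker, dropper and jar boxes haven't moved. I hand it in.

```bash
python3 -c "from bench import bot; print(bot.sign_off())"
```

```text
the job is handed in; nothing more can be done
None
```

The tug showed the cover was caught, so I let it down, drew the catch fully back and lifted the cover by its handle to about 40°; I handed the job in with it held steady there and the things round about unmoved (the hand-in gave no verdict).

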